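Let the ram of a ratchet press down onto a bush

ROBOT

A 6-joint arm with a two-finger parallel gripper is mounted at the origin on a cart in front of the work surface, level with it; the furniture and walls round the work are solid. World frame = base frame: x ahead of the robot, y to its left, z up, the work surface at z = 0. Lengths are in mm, angles in degrees, forces in N, time in s.
With the tool pointing down it reaches from about 350 to 850 mm from the base axis. Payload 8.1 kg.
Tool frame: the origin (TCP) lies at the very end of the fingers, on their centre line; the grasp point (between the pads) lies 19 mm behind it; z points along the fingers, y is the line along which they close (so a half turn about z gives the same grasp; the last joint's range is limited). The gripper opens to 85 mm and grips with 20 to 120 N. Pads are 22 mm wide; open, the fingers measure 114 mm over their backs; the gripper's body (76 mm by 85 mm) begins 54 mm behind the grasp point. The pads swing forward as they close: fully open they stand 13 mm farther back than shut.
Start: joints at [-75.023, 7.471, 85.268, -0, 87.261, -4.893], TCP at [203.954, -564.277, 231.292] pointing down, gripper open.
Joint ranges: [-169.43, 169.43], [-51.17, 129.36], [1.28, 143.12], [-76.62, 256.62], [0, 156.53], [-152.29, 152.29]. Speed limits (degrees/s): [136.94, 136.94, 159.86, 180, 180, 180].

INTERFACE

Orientations are given as [roll, pitch, yaw] about the fixed x, y, z axes, in that order (R = Rz(yaw) Ry(pitch) Rx(roll)).
In Python, from bench import * gives the robot as it stands.
- The arm moves only by the tool play_rows, never from a script. Its argument "increments" is a list of rows, each a list of 3 entries, a list of its own where there are three numbers: the gripper's target within -1 to 1 (fully open at 1, half-way at 0, shut at -1), then the shift along the tool's x, y, z in mm, then the turn about the tool's z in rad. A call has 1 to 12 rows; each row shifts and turns the commanded pose from where the row before left it, along the tool's axes as they then stand; what a row does not reach is not made up. A row lasts 1/12 s, in which the tool goes at most 41.7 mm and 7.16 degrees, less where a joint would pass 70% of its speed; a pose out of reach is approached as far as the arm can. A call is refused whole if a number of a shift passes 41.7 or a number of a turn 0.125, either way. A call with a gripper value outside its range is refused whole. The fingers move at their own pace and stop on an object; "force" is the grip in N (left out, the last holds). Time passes only in rows, so rows that do not move let the fingers close. It gives the time, the measured TCP pose, the force, the opening and the grip force at its end, in the units of the state.
- sense(): the state, without advancing time (a new reading comes with each control period).
- snapshot(name): name is "side" or "top" or "wrist"; returns a dict with "color" (420x560x3 uint8, red, green, blue), "intrinsics" (3x3 intrinsics, pixels), "world_from_camera" (4x4, takes a point from camera to world coordinates). Camera axes: x right, y down, z forward; pixel columns grow to the right and rows downward; lengths in mm; the calibration is good to about 2 mm. A picture is of the moment at which its call begins. There is no depth.
- hand_in(): hands the job in; it is judged then, once.
Trained networks look in a picture, given as the dict that the camera call returned (one of the last four; its "shot" number tells which), for a name from the list of things; names that differ only in an ending like _2 or _b are one class to them, and where a whole thing is asked for, a point or a joint stands for the part that bears it (a point fixed in the world has none). Each returns a list of dicts, best first, with "p" (0 to 1); they miss things now and then, are a little off and sometimes report something else, mostly with a low value. They report only what shows in the picture. A call takes as long as a camera call. They do not tell look-alikes from the thing itself.
- find_in(query, picture): "xyz" ([x, y, z] in mm, in the coordinates of the camera as it stood for that picture, good to about 4 mm: the middle of the surface that is visible of it).
- regions_of(query, picture): "mask" (420x560 bool, what is visible of it).
- pinpoint(query, picture): "xyz" ([x, y, z] in mm, in the coordinates of the camera as it stood for that picture, good to about 4 mm: a listed point, or the origin of a listed thing).
The state is a dict: "time": time; "joint_pos": joint angles; "qd": joint speeds; "joint_efforts": joint torques, N m; "tool_pos": TCP position; "tcp_rot": TCP orientation; "ft_force": force on the tool from outside, world axes, zero at the start; "wrist_torque": the same for the moment, N m; "finger_gap": finger opening in mm; "grip_force": force on a finger pad.
Only numpy, scipy, OpenCV 4.12 (cv2) and the standard library are available. Lean on these libraries where they do the work, as an engineer would, in place of code of your own. Each camera call takes 0.05 s, during which the arm holds its last target. There are 200 camera calls.

TASK

The ram of the bench press is held up by the pawl on its ratchet wheel. Wind the handwheel up a touch so that the hooked tooth comes off the pawl, then throw the pawl right over to the front, clear of the wheel, without dragging or forcing it. Then wind the ram down gently until its nose just rests on the bush standing in the hub below, without pressing the bush in or shifting the hub.

Things in the scene. Friction and masses are not known exactly. Their poses are not given: they have to be found in the camera images.
- press: Green bench arbor press, fixed, 230 mm deep. Origin on the bench top under the ram's axis; x to its back, y to its left side (ratchet wheel, pawl), z up; handwheel on its right (-y). Ram at the front, column behind. The head casting is 140 to 244 mm above the bench and reaches 42 mm to each side of the middle; the ram's top is 290 mm high.
- shaft_axis (a point): Point on the axis of the pinion shaft, 185 mm above the bench, level along the shaft with the middle of the handwheel's handle. The shaft runs along the press's y.
- grip_mid (a point): Centre of the handwheel's black handle, 24 mm thick, 80 mm long, parallel to the shaft, free to revolve on its spindle; it goes round the shaft axis at 75 mm radius. At the start it is 0.4 to 0.9 rad past the wheel's top on the side away from the robot. Pinch it from above, fingers closing across it. The rim (165 mm across) is 57 mm to the left of this point.
- shaft (a joint): Angle of pinion shaft, ratchet wheel and handwheel (rad): about 0 at the start, a tooth up against the pawl. Grows as the ram rises, the top of the wheel then moving away from the robot; 18 mm of ram per rad. The way down to the bush ends somewhere between -0.75 and -1.5. The ram's slide is stiff, so the ram stays where it is left, also without the pawl.
- pawl_pin (a point): Middle of the pawl's lifting pin: steel, 11 mm thick, 44 mm long, parallel to the shaft, on the left side of the pawl, with a 16 mm collar at its free end 16 mm further left; the wheel's face is 26 mm to the right of this point. Pinch it from above, fingers closing across it; it can turn between the fingers.
- pawl_hinge (a point): Point on the pawl's hinge axis (along the press's y), level with the middle of the lifting pin. The pin goes round it at 48 mm radius, from the side away from the robot up over the top to the robot's side.
- pawl (a joint): Pawl angle (rad): 0 in the ratchet wheel, up to 0.15 while riding on a tooth, 2.4 thrown right over to the front against its stop. No spring: let go below 1.2 it falls back in by its weight, above 1.8 it falls over to the stop.
- pawl_blade: Steel blade of the pawl that bears on the ratchet wheel; origin on the pawl's hinge axis. Lifted while still hooked, it drags on the tooth and damages the tip.
- ratchet_wheel: Steel ratchet wheel, 84 mm across, 12 mm thick, on the shaft's left end; origin on the shaft axis in the press's middle plane. 14 hooked (undercut) teeth, 0.449 rad apart: with the pawl in, it turns up only, the pawl clicking over, and is blocked downwards. Wound up by 0.13 to 0.3 rad, the hook is off the pawl, which then lifts freely.
- ram: Square steel ram, 25 mm, with a screwed-in round nose 16 mm thick; origin at the centre of the ram's lower end. The nose stands out below by a set length that is not known beforehand (10 to 22 mm), so where it meets the bush must be felt.
- hub: Loose round steel hub, 58 mm across, on the press's round plate under the ram, with a flanged brass bush started in its bore; origin at the centre of its underside. The top of the bush is 34 mm above the origin. The bush would start to move at about 80 N from the ram, 20 N at the handle.
- bush_a: Spare flanged brass bush, 31 mm across the flange, 26 mm tall, standing on the bench; origin at the centre of its underside. A bystander.
- bush_b: Another spare brass bush like bush_a. A bystander.
- strut: Brake adjuster strut with a star wheel, 127 mm long, 24 mm thick, lying on the bench to the left of the press. A bystander.
- tape: Black tape roll, 70 mm across, 19 mm high, on the bench to the right. A bystander.
- handwheel: Iron handwheel, three spokes, fast on the pinion shaft; origin on the shaft axis in the middle plane of the press. Winding up takes about 6 to 9 N at the handle, winding down 1 to 3 N; each newton more at the handle is about 4 N more at the ram.
Things that resemble listed ones, but are neither listed nor needed, are in the scene too. Several things have the shape of the hub; the one meant has the colours described above.

How it is judged:
By the outcome, as a careful person would: the job done as asked, in the order asked, and still so for the second after the job is handed in, with the robot touching nothing.
It also fails if it takes over 70 s, if anything falls off the work surface, if the arm or the gripper's body presses on something with over 40 N, if the wrist force passes 120 N, or if a joint passes its speed limit or range.

## Working session

There is one attempt and no reset: what is moved stays moved. The work goes in short steps, Python scripts to look and compute and a tool call to move; the robot and the scene stay as the last step left them, time stands still between calls to the robot, and variables do not carry over. Pictures are saved under pics/ and viewed, at most 10 in all, crops included, and the job is handed in when it is done.

Besides the shell and the picture viewer there is one more tool, called after "Call:" as name([rows], argument=value, ...), one row to a line, values as JSON. play_rows: Moves the arm, as the interface text tells. Its arguments: {"type":"object","properties":{"increments":{"type":"array","items":{"type":"array"}},"force":{"type":"number"}},"required":["increments"]}

```bash
mkdir -p pics; cat > h.py <<'E'
from bench import *
import numpy as np, cv2
def w(p,s): 
    T=np.array(s["world_from_camera"]); return (T[:3,:3]@np.array(p)+T[:3,3]).round(1)
def look(names,cam,k=2,f=None):
    s=snapshot(cam)
    for n in names:
        for d in pinpoint(n,s)[:k]: print(cam,n,round(d["p"],2),w(d["xyz"],s))
    if f: cv2.imwrite("pics/"+f,s["color"][:,:,::-1])
    return s
E
python3 - <<'E'
from h import *
print(sense())
N=["shaft_axis","grip_mid","pawl_pin","pawl_hinge","press","ratchet_wheel","hub","ram"]
a=look(N,"side",2,"s1.png");b=look(N,"top",2,"t1.png")
cv2.imwrite("pics/st.png",cv2.resize(np.vstack([a["color"],b["color"]])[:,:,::-1],None,fx=.71,fy=.71) )
E
```

```text
{'time': 0.0, 'joint_pos': array([-7.50224029e+01,  7.51744884e+00,  8.53281788e+01,  3.40891579e-04,
        8.72608242e+01, -4.89216448e+00]), 'qd': array([ 0.06650351, -0.08569937, -0.00249171, -0.023715  , -0.05614308,
        0.05169807]), 'joint_efforts': array([ 3.08607901e-03, -5.69391203e+01, -5.00546837e+01,  2.00351797e-04,
        1.45868235e-02, -6.99373743e-06]), 'tool_pos': array([ 203.82202763, -563.74650465,  230.23056712]), 'tcp_rot': array([-1.79893965e+02, -9.41750977e-03,  1.98697362e+01]), 'ft_force': array([-0.3761323 ,  0.4279039 , -0.15700945]), 'wrist_torque': array([-0.05208979, -0.01847263, -0.01977604]), 'grip_force': 0.0, 'finger_gap': 85.1657639286948}
side grip_mid 0.43 [619.6 -79.7 241.9]
side pawl_pin 0.49 [522.7 141.5 230.6]
side pawl_hinge 0.91 [477.1 132.1 228.3]
side press 0.73 [518.5  48.3   3.8]
side ratchet_wheel 0.56 [551.1  53.4 182.1]
side ratchet_wheel 0.17 [487.5  49.1 222.3]
side hub 0.8 [345.2 -10.9  -0.6]
side hub 0.65 [518.2  48.9  40.7]
side ram 0.72 [516.5  48.2 110.2]
side ram 0.22 [ 427.8 -315.5   -3.7]
top grip_mid 0.8 [622.9 -80.6 244.5]
top pawl_pin 0.57 [474.9 131.6 226. ]
top pawl_pin 0.5 [520.1 140.6 233.2]
top pawl_hinge 0.89 [472.9 133.8 227.6]
top press 0.95 [5.182e+02 5.090e+01 1.000e-01]
top ratchet_wheel 0.93 [552.6  55.8 186.4]
top ratchet_wheel 0.27 [521.6 139.3 232.6]
top hub 0.55 [342.1  -9.8   1.2]
top hub 0.49 [519.2  50.3  46.8]
top ram 0.47 [519.9  50.7 113.2]
```

View pics/s1.png

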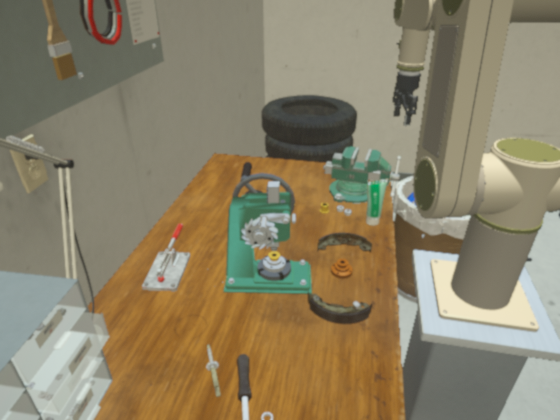

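View pics/t1.png

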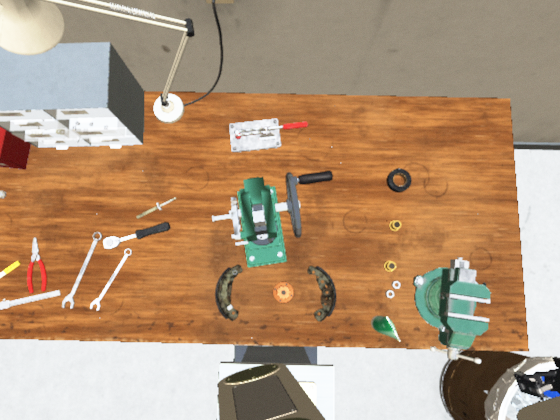

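The press is clear in both pictures: side view around (265,240), and top view with the handle at (315,178) and the pin at (222,217). It is yawed about 9°, so I'll turn the tool to match and rise.

Call:
play_rows([
  [1,[0,0,-10],-0.125],
  [1,[0,0,-10],-0.125],
  [1,[0,0,-10],-0.125],
  [1,[0,0,-10],-0.125],
  [1,[0,0,-10],-0.125],
  [1,[0,0,-10],-0.125],
  [1,[0,0,-10],-0.125],
  [1,[0,0,-10],-0.125],
  [1,[0,0,-10],-0.125],
  [1,[0,0,-10],-0.125],
  [1,[0,0,-10],-0.125],
  [1,[0,0,0],0],
])

```text
time: 1.9
tool_pos: [204.2, -565.0, 343.9]
tcp_rot: [180.0, 0.2, 99.0]
ft_force: [0.6, -0.1, 0.6]
finger_gap: 85.5
grip_force: 0.0
```

Call:
play_rows([
  [1,[26,30,0],0],
  [1,[26,30,0],0],
  [1,[26,30,0],0],
  [1,[26,30,0],0],
  [1,[26,30,0],0],
  [1,[26,30,0],0],
  [1,[26,30,0],0],
  [1,[26,30,0],0],
  [1,[26,30,0],0],
  [1,[26,30,0],0],
  [1,[26,30,0],0],
  [1,[26,30,0],0],
])

```text
time: 2.9
tool_pos: [513.8, -199.8, 340.8]
tcp_rot: [-180.0, -0.0, 98.4]
ft_force: [0.8, -0.4, 0.3]
finger_gap: 85.3
grip_force: 0.0
```

Call:
play_rows([
  [1,[26,30,0],0],
  [1,[26,30,0],0],
  [1,[20,20,0],0],
  [1,[0,0,0],0],
  [1,[0,0,0],0],
])

```text
time: 3.32
tool_pos: [581.6, -116.9, 340.1]
tcp_rot: [-179.9, -0.0, 98.6]
ft_force: [-0.8, -1.8, -0.4]
finger_gap: 85.1
grip_force: 0.0
```

```bash
python3 - <<'E'
from h import *
s=sense();print(s["tool_pos"],s["tcp_rot"])
look(["grip_mid","shaft_axis","pawl_pin","pawl_hinge","ratchet_wheel","handwheel"],"wrist",1,"w1.png")
E
```

```text
[ 581.61895601 -116.90459574  340.13472029] [-1.79920118e+02 -2.93261732e-02  9.86019761e+01]
wrist grip_mid 0.86 [619.8 -78.2 241.2]
wrist pawl_hinge 0.24 [ 6.770e+02 -3.453e+02  5.000e-01]
wrist ratchet_wheel 0.34 [618.8 -76.4 242.3]
```

View pics/w1.png

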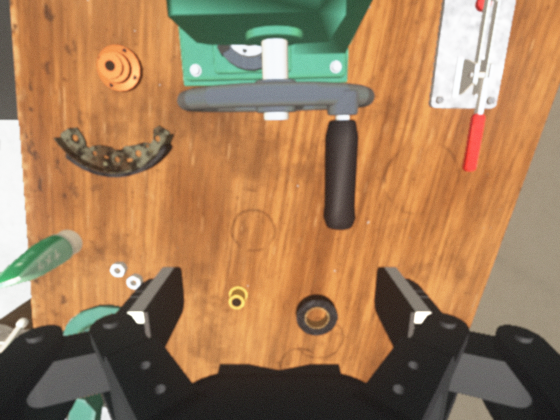

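Call:
play_rows([
  [1,[16,22,0],0],
  [1,[15,22,0],0],
  [1,[0,0,20],0],
  [1,[0,0,20],0],
  [1,[0,0,20],0],
  [1,[0,0,20],0],
  [1,[0,0,20],0],
  [1,[0,0,14],0],
  [1,[0,0,3],0],
  [1,[0,0,0],0],
])

```text
time: 4.5
tool_pos: [619.2, -81.4, 223.1]
tcp_rot: [-179.9, -0.0, 98.6]
ft_force: [0.1, -0.5, 1.0]
finger_gap: 85.7
grip_force: 0.0
```

Call:
play_rows([
  [-1,[0,0,0],0],
  [-1,[0,0,0],0],
  [-1,[0,0,0],0],
  [-1,[0,0,0],0],
  [-1,[0,0,0],0],
  [-1,[0,0,0],0],
], force=30)

```text
time: 5.0
tool_pos: [621.3, -81.2, 225.3]
tcp_rot: [179.8, 0.0, 98.7]
ft_force: [4.5, -0.6, 1.0]
finger_gap: 22.3
grip_force: 29.9
```

Call:
play_rows([
  [-1,[0,1.8,1.6],0],
  [-1,[0,1.8,1.7],0],
  [-1,[0,1.8,1.8],0],
  [-1,[0,1.7,1.9],0],
  [-1,[0,1.7,1.9],0],
  [-1,[0,1.6,2.0],0],
  [-1,[0,0,0],0],
  [-1,[0,0,0],0],
])

```text
time: 5.67
tool_pos: [631.5, -79.5, 215.3]
tcp_rot: [179.8, 0.0, 98.7]
ft_force: [1.2, 1.5, 6.7]
finger_gap: 22.6
grip_force: 30.7
```

Call:
play_rows([
  [1,[0,0,0],0],
  [1,[0,0,0],0],
  [1,[0,0,0],0],
  [1,[0,0,0],0],
  [1,[0,0,0],0],
  [1,[0,0,-10],0],
  [1,[0,0,-25],0],
  [1,[0,0,-35],0],
  [1,[0,0,-35],0],
  [1,[0,0,-30],0],
  [1,[0,0,0],0],
])

```text
time: 6.58
tool_pos: [632.4, -80.1, 358.3]
tcp_rot: [179.3, 0.3, 98.6]
ft_force: [0.3, -0.1, 1.9]
finger_gap: 85.3
grip_force: 0.0
```

```bash
python3 - <<'E'
from h import *
s=sense();print(s["tool_pos"],s["tcp_rot"],s["finger_gap"])
look(["grip_mid"],"wrist",1)
look(["grip_mid","pawl_pin","pawl_hinge"],"side",2)
look(["grip_mid","pawl_pin","pawl_hinge"],"top",2)
E
```

```text
[632.36991725 -80.07605418 358.25383958] [179.32333035   0.2538541   98.64933535] 85.3265528051693
wrist grip_mid 0.69 [630.8 -78.8 232.1]
side grip_mid 0.49 [632.  -76.6 233.7]
side pawl_pin 0.75 [475.8 134.  226.7]
side pawl_pin 0.73 [521.  143.8 232.1]
side pawl_hinge 0.57 [479.7 130.8 227.7]
top grip_mid 0.58 [631.6 -79.7 235.2]
top pawl_pin 0.52 [520.1 138.4 234.7]
top pawl_hinge 0.9 [473.1 134.7 225. ]
```

Call:
play_rows([
  [1,[28,-11,0],0],
  [1,[28,-11,0],0],
  [1,[28,-11,0],0],
  [1,[28,-11,0],0],
  [1,[28,-11,0],0],
  [1,[28,-11,0],0],
  [1,[28,-11,0],0],
  [1,[0,0,0],0],
  [1,[0,0,0],0],
])

```text
time: 7.83
tool_pos: [524.2, 103.7, 348.6]
tcp_rot: [180.0, 0.0, 98.8]
ft_force: [-0.1, 0.5, -0.3]
finger_gap: 85.3
grip_force: 0.0
```

```bash
python3 - <<'E'
from h import *
s=sense();print(s["tool_pos"],s["tcp_rot"],s["finger_gap"])
look(["pawl_pin","pawl_hinge","pawl_blade","ratchet_wheel"],"wrist",2,"w2.png")
E
```

```text
[524.1528028  103.71435652 348.57959478] [1.79972236e+02 8.06538885e-03 9.88076624e+01] 85.32686010652492
wrist pawl_pin 0.75 [525.7 138.2 229.1]
wrist pawl_pin 0.69 [475.2 131.4 228.1]
wrist pawl_hinge 0.91 [476.8 130.8 229.4]
wrist ratchet_wheel 0.69 [551.1  53.  183.6]
```

View pics/w2.png

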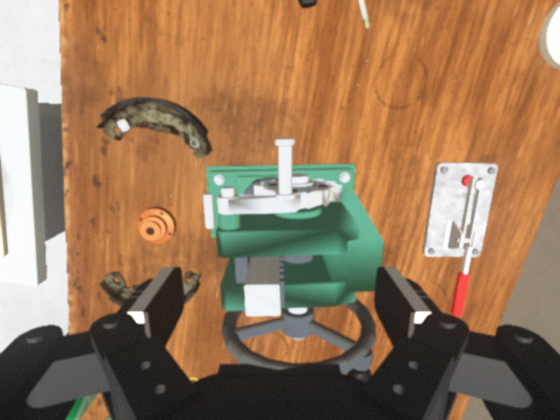

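Call:
play_rows([
  [0,[18,3,0],0],
  [0,[19,2,0],0],
  [0,[0,0,0],0],
  [0,[0,0,25],0],
  [0,[0,0,25],0],
  [0,[0,0,25],0],
  [0,[0,0,20],0],
  [0,[0,0,15],0],
  [0,[0,0,15],0],
  [0,[0,0,11],0],
  [0,[0,0,0],0],
  [0,[0,0,0],0],
])

```text
time: 9.08
tool_pos: [523.9, 139.2, 212.0]
tcp_rot: [-179.9, 0.0, 98.6]
ft_force: [-0.4, 0.1, 0.5]
finger_gap: 42.4
grip_force: 0.0
```

Call:
play_rows([
  [-1,[0,0,0],0],
  [-1,[0,0,0],0],
  [-1,[0,0,0],0],
  [-1,[0,0,0],0],
  [-1,[0,0,0],0],
], force=25)

```text
time: 9.5
tool_pos: [523.5, 139.7, 213.6]
tcp_rot: [-180.0, 0.0, 98.7]
ft_force: [-6.1, -2.3, 3.5]
finger_gap: 9.9
grip_force: 24.8
```

Call:
play_rows([
  [-1,[0,-1.0,-4.8],0],
  [-1,[0,-1.5,-4.7],0],
  [-1,[0,-2.0,-4.6],0],
  [-1,[0,-2.0,-4.4],0],
  [-1,[0,-2.3,-4.2],0],
  [-1,[0,0,0],0],
])

```text
time: 10.0
tool_pos: [515.3, 138.4, 236.4]
tcp_rot: [179.9, 0.0, 98.6]
ft_force: [0.5, -2.3, -1.2]
finger_gap: 9.6
grip_force: 24.8
```

Call:
play_rows([
  [-1,[0,-4.4,-5.7],0],
  [-1,[0,-5.2,-4.9],0],
  [-1,[0,-5.9,-4.1],0],
  [-1,[0,-6.5,-3.2],0],
  [-1,[0,-6.9,-2.2],0],
  [-1,[0,-7.1,-1.1],0],
  [-1,[0,0,0],0],
])

```text
time: 10.58
tool_pos: [481.3, 132.8, 259.7]
tcp_rot: [179.6, 0.1, 98.6]
ft_force: [2.1, -3.4, 10.0]
finger_gap: 10.3
grip_force: 25.2
```

Call:
play_rows([
  [-1,[0,-7.2,0],0],
  [-1,[0,-7.1,1.0],0],
  [-1,[0,-6.9,2.1],0],
  [-1,[0,-6.5,3.1],0],
  [-1,[0,-6.0,4.0],0],
  [-1,[0,0,0],0],
])

```text
time: 11.08
tool_pos: [446.1, 127.6, 247.0]
tcp_rot: [179.9, 0.0, 98.6]
ft_force: [-2.3, -5.0, 6.4]
finger_gap: 10.1
grip_force: 26.0
```

Call:
play_rows([
  [-1,[0,-4.0,3.7],0],
  [-1,[0,0,0],0],
  [0,[0,0,0],0],
  [0,[0,0,0],0],
  [0,[0,0,0],0],
  [0,[0,0,0],0],
  [0,[0,0,-15],0],
  [0,[0,0,-25],0],
  [0,[0,0,-30],0],
  [0,[0,0,-30],0],
  [0,[0,0,0],0],
])

```text
time: 12.0
tool_pos: [444.5, 128.0, 349.1]
tcp_rot: [179.5, -0.0, 98.7]
ft_force: [1.5, 1.7, 0.3]
finger_gap: 42.4
grip_force: 0.0
```

```bash
python3 - <<'E'
from h import *
s=sense();print(s["tool_pos"],s["tcp_rot"],s["finger_gap"],s["ft_force"])
look(["pawl_pin","pawl_hinge","grip_mid"],"top",2)
a=look(["pawl_pin","pawl_hinge","grip_mid"],"side",2)
cv2.imwrite("pics/s3.png",cv2.resize(a["color"][140:310,190:360,::-1],None,fx=3,fy=3))
E
```

```text
[444.46499946 127.98077891 349.14229761] [ 1.79470022e+02 -2.27992768e-02  9.86627205e+01] 42.41808178071566 [1.52695534 1.65594248 0.29805675]
top pawl_pin 0.44 [434.7 123.7 254.3]
top pawl_hinge 0.81 [475.3 132.1 227.9]
top grip_mid 0.78 [631.7 -78.6 235.1]
side pawl_pin 0.5 [438.2 121.9 252.1]
side pawl_hinge 0.97 [477.  130.8 227.8]
side grip_mid 0.54 [631.  -78.  230.2]
```

View pics/s3.png

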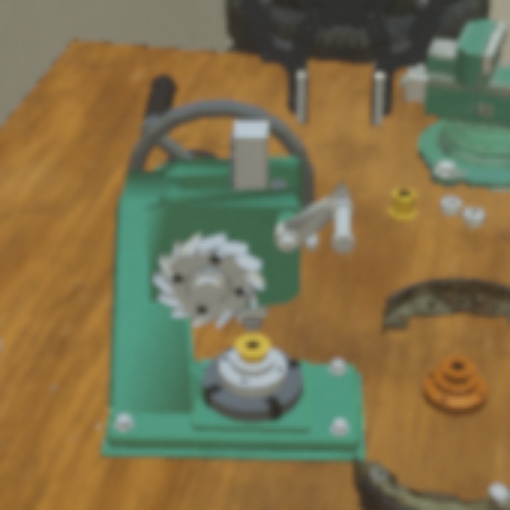

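The pawl is over to the front: its pin is at (340,240) in the crop, off the wheel at (210,280). Next I go back to the handle.

Call:
play_rows([
  [1,[-29,19,0],0],
  [1,[-29,19,0],0],
  [1,[-29,19,0],0],
  [1,[-29,19,0],0],
  [1,[-29,19,0],0],
  [1,[-29,19,0],0],
  [1,[-29,19,0],0],
  [1,[-29,19,0],0],
  [1,[0,0,0],0],
  [1,[0,0,0],0],
])

```text
time: 13.23
tool_pos: [627.8, -80.5, 339.6]
tcp_rot: [-179.8, -0.1, 98.5]
ft_force: [-1.1, 0.5, -0.0]
finger_gap: 85.6
grip_force: 0.0
```

Call:
play_rows([
  [1,[0,4,20],0],
  [1,[0,0,25],0],
  [1,[0,0,25],0],
  [1,[0,0,25],0],
  [1,[0,0,20],0],
  [1,[0,0,10],0],
  [1,[0,0,0],0],
  [1,[0,0,0],0],
])

```text
time: 13.9
tool_pos: [631.3, -77.7, 217.9]
tcp_rot: [-180.0, -0.0, 98.7]
ft_force: [-0.8, -0.1, 1.0]
finger_gap: 85.3
grip_force: 0.0
```

Call:
play_rows([
  [-1,[0,0,0],0],
  [-1,[0,0,0],0],
  [-1,[0,0,0],0],
  [-1,[0,0,0],0],
  [-1,[0,0,0],0],
  [-1,[0,0,0],0],
], force=30)

```text
time: 14.4
tool_pos: [631.4, -78.7, 217.7]
tcp_rot: [-180.0, 0.0, 98.6]
ft_force: [-2.9, -0.3, 3.2]
finger_gap: 22.5
grip_force: 30.5
```

Call:
play_rows([
  [-1,[0,-3.0,-3.4],0],
  [-1,[0,-3.2,-3.2],0],
  [-1,[0,-3.4,-3.0],0],
  [-1,[0,-3.5,-2.8],0],
  [-1,[0,-3.7,-2.6],0],
  [-1,[0,-3.8,-2.4],0],
  [-1,[0,0,0],0],
])

```text
time: 14.98
tool_pos: [610.2, -82.2, 235.1]
tcp_rot: [-179.9, 0.0, 98.6]
ft_force: [-2.7, -5.7, -2.1]
finger_gap: 22.5
grip_force: 30.4
```

Call:
play_rows([
  [-1,[0,-4.0,-2.1],0],
  [-1,[0,-4.1,-1.9],0],
  [-1,[0,-4.2,-1.6],0],
  [-1,[0,-4.3,-1.4],0],
  [-1,[0,-4.4,-1.1],0],
  [-1,[0,0,0],0],
])

```text
time: 15.48
tool_pos: [589.5, -85.7, 242.6]
tcp_rot: [-179.9, 0.1, 98.6]
ft_force: [-1.5, -7.3, -4.7]
finger_gap: 22.7
grip_force: 30.1
```

Call:
play_rows([
  [-1,[-0.7,-4.4,-0.3],0],
  [-1,[-0.7,-4.5,0.3],0],
  [-1,[-0.6,-4.5,0.3],0],
  [-1,[0,0,0],0],
  [-1,[0,0,0],0],
])

```text
time: 15.9
tool_pos: [577.3, -88.2, 243.4]
tcp_rot: [180.0, -0.0, 98.7]
ft_force: [-1.8, 1.8, 4.2]
finger_gap: 23.0
grip_force: 30.9
```

Call:
play_rows([
  [-1,[-0.1,-1.5,0.1],0],
  [-1,[-0.1,-1.5,0.1],0],
  [-1,[0,0,0],0],
  [-1,[0,0,0],0],
])

```text
time: 16.23
tool_pos: [575.1, -88.7, 243.3]
tcp_rot: [179.9, -0.0, 98.7]
ft_force: [-0.0, 4.0, 5.7]
finger_gap: 22.6
grip_force: 30.9
```

```bash
python3 - <<'E'
from h import *
s=sense();print(s["tool_pos"],s["ft_force"])
a=look(["ram","hub"],"side",2)
cv2.imwrite("pics/s4.png",cv2.resize(a["color"][225:285,245:305,::-1],None,fx=10,fy=10,interpolation=cv2.INTER_CUBIC))
K=np.array(a["intrinsics"]);T=np.linalg.inv(a["world_from_camera"])
for z in(60,70,80,90,100):
    p=K@(T@[518.5,49.5,z,1])[:3];p/=p[2];print(z,p[:2],"crop",(p[0]-245)*10,(p[1]-225)*10)
E
```

```text
[575.11241008 -88.6589884  243.31720252] [-2.23070339e-04  4.01624343e+00  5.70607462e+00]
side ram 0.55 [519.3  50.9 102.3]
side hub 0.72 [342.8 -10.   -1. ]
side hub 0.63 [521.   47.3  42.2]
60 [274.05128254 260.35300242] crop 290.5128253914819 353.53002418148094
70 [274.0295325  257.29440549] crop 290.29532500283153 322.9440548775989
80 [274.00756039 254.20457977] crop 290.07560389843945 292.0457976560428
90 [273.98536279 251.08304452] crop 289.8536278929646 260.8304452064297
100 [273.96293621 247.9293091 ] crop 289.629362095784 229.29309103883526
```

View pics/s4.png

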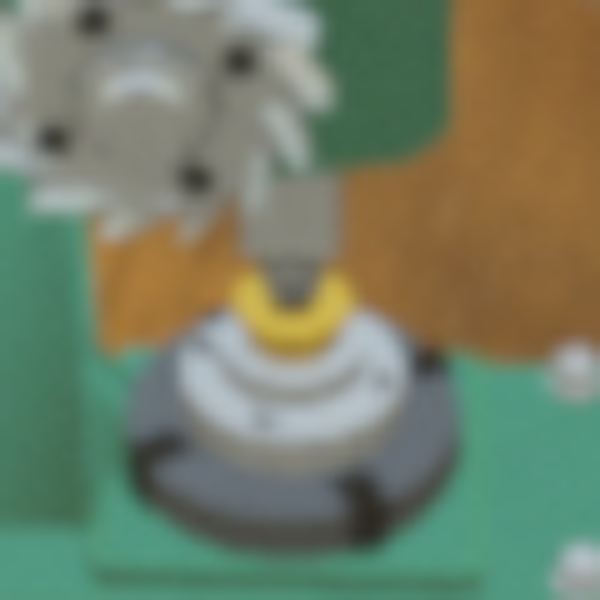

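The ram nose at (292,312) in the crop is a few mm above the bush, whose top is centred near row 304. From here I go in small steps and feel for contact.

Call:
play_rows([
  [-1,[0.3,-1.5,-0.4],0],
  [-1,[0.3,-1.5,-0.3],0],
  [-1,[0,0,0],0],
  [-1,[0,0,0],0],
])

```text
time: 16.72
tool_pos: [571.6, -89.2, 243.3]
tcp_rot: [180.0, 0.0, 98.7]
ft_force: [0.6, 1.9, 4.8]
finger_gap: 22.6
grip_force: 30.7
```

Call:
play_rows([
  [-1,[0,-1.5,0.1],0],
  [-1,[0,-1.5,0.1],0],
  [-1,[0,0,0],0],
  [-1,[0,0,0],0],
])

```text
time: 17.05
tool_pos: [568.4, -89.7, 243.0]
tcp_rot: [-180.0, 0.0, 98.6]
ft_force: [0.3, 0.6, 4.5]
finger_gap: 22.6
grip_force: 30.8
```

Call:
play_rows([
  [-1,[0,-1.5,0.1],0],
  [-1,[0,-1.5,0.1],0],
  [-1,[0,0,0],0],
  [-1,[0,0,0],0],
])

```text
time: 17.38
tool_pos: [565.4, -90.3, 242.7]
tcp_rot: [-180.0, 0.0, 98.6]
ft_force: [-0.1, 1.0, 6.1]
finger_gap: 22.5
grip_force: 30.9
```

Call:
play_rows([
  [-1,[0,-1.5,0.0],0],
  [-1,[0,-1.5,0.1],0],
  [-1,[0,0,0],0],
  [-1,[0,0,0],0],
])

```text
time: 17.72
tool_pos: [562.3, -90.7, 242.3]
tcp_rot: [-180.0, 0.0, 98.6]
ft_force: [-0.1, -1.3, 3.0]
finger_gap: 22.4
grip_force: 30.7
```

Call:
play_rows([
  [-1,[0,-1.5,0.2],0],
  [-1,[0,-1.5,0.2],0],
  [-1,[0,0,0],0],
  [-1,[0,0,0],0],
])

```text
time: 18.05
tool_pos: [559.4, -91.2, 241.8]
tcp_rot: [-180.0, -0.0, 98.6]
ft_force: [0.7, -1.0, 0.4]
finger_gap: 22.7
grip_force: 30.5
```

Call:
play_rows([
  [-1,[0,-1.5,0.4],0],
  [-1,[0,-1.5,0.4],0],
  [-1,[0,0,0],0],
  [-1,[0,0,0],0],
])

```text
time: 18.38
tool_pos: [556.5, -91.6, 241.1]
tcp_rot: [-180.0, 0.0, 98.6]
ft_force: [1.5, -3.4, -1.8]
finger_gap: 22.4
grip_force: 30.5
```

Call:
play_rows([
  [-1,[-0.2,-1.5,0.5],0],
  [-1,[-0.2,-1.5,0.5],0],
  [-1,[0,0,0],0],
  [-1,[0,0,0],0],
])

```text
time: 18.72
tool_pos: [553.6, -92.2, 240.3]
tcp_rot: [-180.0, -0.0, 98.7]
ft_force: [0.7, -1.0, -1.0]
finger_gap: 22.3
grip_force: 30.5
```

Call:
play_rows([
  [-1,[-0.1,-1.5,0.5],0],
  [-1,[-0.1,-1.5,0.5],0],
  [-1,[0,0,0],0],
  [-1,[0,0,0],0],
])

```text
time: 19.05
tool_pos: [550.9, -92.7, 239.4]
tcp_rot: [180.0, -0.0, 98.7]
ft_force: [3.4, -0.3, -0.5]
finger_gap: 22.5
grip_force: 30.4
```

Call:
play_rows([
  [-1,[0,-1.2,0.4],0],
  [-1,[0,0,0],0],
  [-1,[0,0,0],0],
])

```text
time: 19.3
tool_pos: [550.5, -92.7, 239.3]
tcp_rot: [179.9, -0.0, 98.7]
ft_force: [6.5, 0.5, -0.3]
finger_gap: 22.7
grip_force: 30.4
```

Call:
play_rows([
  [-1,[0,-0.6,0.2],0],
  [-1,[0,0,0],0],
  [-1,[0,0,0],0],
])

```text
time: 19.55
tool_pos: [550.4, -92.7, 239.3]
tcp_rot: [179.8, 0.0, 98.7]
ft_force: [8.7, 1.6, -0.6]
finger_gap: 22.7
grip_force: 30.4
```

The nose is on the bush: the handle has stalled and the force is climbing. I'll take the load off, let go and rise.

Call:
play_rows([
  [-1,[0,1.2,-0.4],0],
  [-1,[0,1.1,-0.4],0],
  [-1,[0,0,0],0],
  [1,[0,0,0],0],
  [1,[0,0,0],0],
  [1,[0,0,0],0],
  [1,[0,0,0],0],
  [1,[0,0,0],0],
  [1,[0,0,-15],0],
  [1,[0,0,-30],0],
  [1,[0,0,-40],0],
  [1,[0,0,-30],0],
])

```text
time: 20.55
tool_pos: [551.2, -92.8, 357.0]
tcp_rot: [180.0, 0.0, 98.6]
ft_force: [-0.2, -0.6, 1.0]
finger_gap: 85.2
grip_force: 0.0
```

```bash
python3 - <<'E'
from h import *
s=sense();print(s["tool_pos"],s["ft_force"],s["finger_gap"])
a=look(["ram","hub","grip_mid","pawl_pin"],"side",2)
cv2.imwrite("pics/s5.png",cv2.resize(a["color"][205:285,235:315,::-1],None,fx=7,fy=7,interpolation=cv2.INTER_CUBIC))
E
```

```text
[551.22137689 -92.84819257 357.03309423] [-0.2396151  -0.59824225  1.03799246] 85.16746084845772
side ram 0.55 [518.6  52.8  94.9]
side hub 0.83 [343.1 -11.   -1.6]
side hub 0.56 [514.5  45.7  42.3]
side grip_mid 0.51 [552.7 -90.7 253.2]
side pawl_pin 0.66 [434.9 123.7 251.9]
side pawl_pin 0.65 [476.1 133.9 226.5]
```

View pics/s5.png

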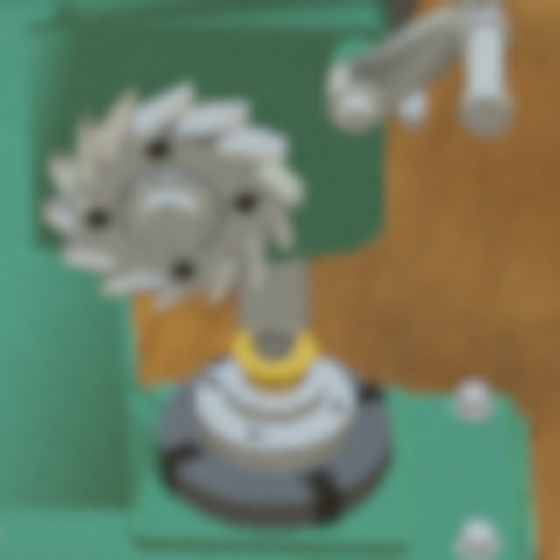

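The nose sits on the bush at (273,345), the pawl is thrown over at (485,110), and the hub and bush are unmoved. I'm handing it in.

```bash
python3 -c "
from bench import *
print(hand_in())"
```

```text
the job is handed in; nothing more can be done
None
```

The job is handed in after about 20.6 s of the 70 s allowed: tooth wound off the pawl by about 0.19 rad, pawl thrown over to the front, and ram nose felt onto the bush with about 9 N at the handle (20 N would start it moving), then let go.

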